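Seat the tumbling barrel's axle in the polishing machine

ROBOT

A 6-joint arm with a two-finger parallel gripper is mounted at the origin on the work surface. World frame = base frame: x ahead of the robot, y to its left, z up, the work surface at z = 0. Lengths are in mm, angles in rad, forces in N, time in s.
With the tool pointing down it reaches from about 350 to 975 mm from the base axis. Payload 7.1 kg.
Tool frame: the origin (TCP) lies on the mounting face of the last link; the fingertips stand 182 mm ahead of it and the grasp point (between the pads) lies 163 mm ahead of it (ctrl.tcp_to_tips is the distance from the TCP to the fingertips, in mm); z points along the fingers, y is the direction in which the jaws open and shut (so a half turn about z gives the same grasp; the last joint's range is limited). The gripper opens to 88 mm and grips with 3 to 60 N. Pads are 20 mm wide; open, the fingers measure 115 mm over their backs; the gripper's body (75 mm by 178 mm) begins 61 mm behind the grasp point.
Start: joints at [1.108, 0.423, 1.63, -0, 1.089, -0.019], TCP at [268.327, 564.453, 404.675] pointing down, gripper open.
Joint ranges: [-3, 3], [-0.9, 2.11], [0.09, 2.58], [-1.31, 4.45], [0.11, 2.69], [-2.54, 2.54]. Speed limits (rad/s): [2.39, 2.39, 3.01, 3.14, 3.14, 3.14].

INTERFACE

Orientations are given as a rotation vector (axis times angle).
In Python, from workcell import ctrl gives the robot as it stands. The module is installed in compiled form; this text tells all that it offers.
- The arm moves only by the tool send_rows, never from a script. Its argument "commands" is a list of rows, each an object with "translation": the shift along the world's x, y, z normalised to -1 to 1, where 1 is 0.1 m, a list of three; "twist": the turn, a rotation vector about the world's x, y, z normalised to -1 to 1, where 1 is 0.5 rad, a list of three. A call has exactly 10 rows; each row is the pose to reach, as a shift and turn from the pose commanded when the call began; what a row does not reach only later rows make up. A row lasts 1/10 s, in which the tool goes at most 50 mm and 8.59 degrees, less where a joint would pass 70% of its speed; a pose out of reach is approached as far as the arm can. A call with a number of a shift or a turn outside -1 to 1 is refused whole. A call with a gripper value outside its range is refused whole. "grip" is the closure, from -1 (fully open) to 1 (shut), set as the call begins (left out, the last holds). The fingers move at their own pace and stop on an object; the grip force is fixed at half the most. Time passes only in rows, so rows that repeat a pose let the fingers close, or fill a call up. It gives the time, the measured TCP pose, the force and the opening at its end, in the units of the state.
- ctrl.get_obs(): the state, without advancing time (a new reading comes with each control period).
- ctrl.get_image(name): name is "scene" or "side" or "wrist"; returns a dict with "img" (400x640x3 uint8, red, green, blue), "intrinsics" (3x3 intrinsics, pixels), "dist" ([k1, k2, p1, p2, k3] as OpenCV has them; the pictures are not rectified), "cam_to_world" (4x4, takes a point from camera to world coordinates). Camera axes: x right, y down, z forward; pixel columns grow to the right and rows downward; lengths in mm; the calibration is good to about 2 mm. A picture is of the moment at which its call begins. There is no depth.
- ctrl.close_job(): hands the job in, once; it reports no verdict.
The state is a dict: "t": time; "qpos": joint angles; "qvel": joint speeds; "joint_torque": joint torques, N m; "ee_pos": TCP position; "orientation": TCP orientation; "ft_force": force on the tool from outside, world axes, zero at the start; "moment": the same for the moment, N m; "width": finger opening in mm.
Only numpy, scipy, OpenCV 4.12 (cv2) and the standard library are available. Lean on these libraries where they do the work, as an engineer would, in place of code of your own. Each camera call takes 0.05 s, during which the arm holds its last target. There are 200 camera calls.

TASK

Lift the polishing barrel off the bench by its handle and, with the flat drive tang of its axle towards the gearbox, lower both axle ends together into the machine's two open bearing slots; press down against the spring shoes until both ends bottom and both latch bolts snap over the axle. Feel your way in and press gently: never drop or ram the barrel, or load the bearings with more than about 5 kg. Let go with the handle up and the barrel held evenly, and leave everything else on the bench alone.

Things in the scene. Friction and masses are not known exactly. Their poses are not given: they have to be found in the camera images.
- barrel: Loose polishing barrel for spectacle frames: hexagonal wooden drum, 110 mm across flats, 110 mm long, 0.5-0.8 kg, charge lying low inside. Starts on a flat, handle up. Origin: centre of underside; z up, y along the axle, +y plain end, -y drive end. Axle: along y, 55 mm above the underside, 12 mm round, to 80 mm from the middle; hub flanges (32 mm across) to 60 mm; its weight is nearly midway.
- handle (a point): Middle of the barrel's black carrying handle on top: a straight bar along the barrel's y, 98 mm long, 14 mm wide (x), 12 mm high; its centre is 144 mm above the barrel's underside, 34 mm above the top flat and 89 mm straight above the axle's centre line; its two legs stand 44 mm either side of the middle. Axes as the barrel's.
- journal_plain (a point): Point on the axle's centre line at the plain (+y) end, 70 mm from the middle, where it lies in the bearing. Axes as the barrel's.
- journal_drive (a point): Point on the axle's centre line at the drive (-y) end, 70 mm from the middle. Beyond it the axle ends in a flat tang, 8 mm thick in x, 12 mm high, from 79 to 97 mm from the middle. Axes as the barrel's.
- machine: Polishing machine, fixed to the bench: green base 190 x 266 mm, two aluminium bearing brackets, at the -y end a green gearbox 153 mm high (160 mm with its switch) with a dark fork that takes the tang from above (13 mm opening, top at 130 mm). Origin: underside, midway between the brackets; z up, y along the line of the bearings. Brackets: 12 mm plates, 54 mm wide (x), 152 mm high, inner faces 64 mm either side of the middle.
- seat_plain (a point): In the plain-end (+y) bracket: where the axle's centre line lies when the journal is right down on the slot bottom, 118 mm above the bench, 70 mm from the machine's middle. The slot is open at the top, 14 mm wide (x), straight from 112 to 147 mm above the bench, then flaring at 45 degrees to 24 mm wide at 152 mm. Axes as the machine's. Shoe and bolt: see seat_drive.
- seat_drive (a point): The same in the drive-end bracket, by the gearbox. In each slot a red spring shoe stands 9 mm above the bottom and pushes up, 11 N when touched, 12 N when flush: both ends down takes 24 N, barrel's weight included. A very light brass latch bolt (sloped top, red knob outside) crosses each slot from +x, its underside 7 mm above this point: it snaps over an axle that is right down and holds it; else the end rises again.
- specs_wood: bystander: honey-coloured wooden spectacle front, 136 x 46 mm, 7 mm thick, lying flat on the near side of the gap between barrel and machine
- specs_dark: bystander: black spectacle front of the same size, lying flat at the far side
- cork_block: bystander: cork sanding block 90 x 45 mm, 32 mm high, in the gap between barrel and machine
- oil: bystander: amber bottle of finishing oil, 48 mm across, 95 mm high, standing in the gap between barrel and machine
- wax: bystander: yellow wax tin, 68 mm across, 40 mm high, at the far side
- driver: bystander: screwdriver with orange handle, lying at the far side
- brush: bystander: bench brush lying at the far side

How it is judged:
By the outcome, as a careful person would: the job done as asked, in the order asked, and still so for the second after the job is handed in, with the robot touching nothing.
It also fails if it takes over 66 s, if anything falls off the work surface, if the arm or the gripper's body presses on something with over 40 N, if the wrist force passes 120 N, or if a joint passes its speed limit or range.

## Working session

There is one attempt and no reset: what is moved stays moved. The work goes in short steps, Python scripts to look and compute and a tool call to move; the robot and the scene stay as the last step left them, time stands still between calls to the robot, and variables do not carry over. Pictures are saved under pics/ and viewed, about 8 in all and at most 12, crops included, and the job is handed in when it is done.

Besides the shell and the picture viewer there is one more tool, called after "Request:" in YAML: its name, and indented under it one key for each argument. send_rows: Moves the arm, as the interface text tells. Its arguments: {"type":"object","properties":{"commands":{"type":"array","items":{"type":"object","properties":{"translation":{"type":"array","items":{"type":"number"}},"twist":{"type":"array","items":{"type":"number"}}}}},"grip":{"type":"number"}},"required":["commands"]}

```bash
mkdir -p pics; cat > h.py <<'E'
import numpy as np, cv2
from workcell import ctrl
def snap(n,f):
    d=ctrl.get_image(n); cv2.imwrite('pics/%s.png'%f,d['img'][:,:,::-1]); np.savez('pics/%s.npz'%f,K=d['intrinsics'],D=d['dist'],T=d['cam_to_world']); return d
def ld(f):
    z=np.load('pics/%s.npz'%f); return z['K'],z['D'],z['T']
def ray(f,uv):
    K,D,T=ld(f); p=cv2.undistortPoints(np.array(uv,float).reshape(-1,1,2),np.array(K,float),np.array(D,float)).reshape(-1,2)
    d=np.c_[p,np.ones(len(p))]@T[:3,:3].T; return T[:3,3],d
def atz(f,uv,z):
    o,d=ray(f,uv); return o+d*((z-o[2])/d[:,2])[:,None]
def proj(f,P):
    K,D,T=ld(f); Ti=np.linalg.inv(T); r,_=cv2.Rodrigues(Ti[:3,:3]); return cv2.projectPoints(np.array(P,float).reshape(-1,3),r,Ti[:3,3],np.array(K,float),np.array(D,float))[0].reshape(-1,2)
E
python3 - <<'E'
from h import *
np.set_printoptions(precision=2,suppress=True)
for n in ['scene','side','wrist']: print(n,snap(n,n+'0')['cam_to_world'])
o=ctrl.get_obs(); print(o)
a=cv2.imread('pics/scene0.png');b=cv2.imread('pics/side0.png')
E
```

```text
scene [[   0.2     0.71   -0.68 1285.61]
 [   0.98   -0.15    0.13 -131.96]
 [  -0.     -0.69   -0.73  868.88]
 [   0.      0.      0.      1.  ]]
side [[   0.9    -0.27    0.34  192.71]
 [  -0.44   -0.52    0.73 -843.62]
 [  -0.02   -0.81   -0.59  775.62]
 [   0.      0.      0.      1.  ]]
wrist [[  0.43   0.87   0.25 201.44]
 [  0.9   -0.41  -0.12 597.74]
 [ -0.     0.27  -0.96 383.77]
 [  0.     0.     0.     1.  ]]
{'t': 0.15, 'qpos': array([ 1.11,  0.42,  1.63,  0.  ,  1.09, -0.02]), 'qvel': array([ 0., -0., -0.,  0.,  0., -0.]), 'joint_torque': array([  0.  , -54.5 , -27.39,   0.06,   0.02,  -0.  ]), 'ee_pos': array([268.27, 564.28, 404.09]), 'orientation': array([-0.69, -3.06,  0.  ]), 'ft_force': array([-0.18,  0.08,  0.1 ]), 'moment': array([ 0.04, -0.03,  0.04]), 'width': 88.06643117666614}
```

View pics/scene0.png

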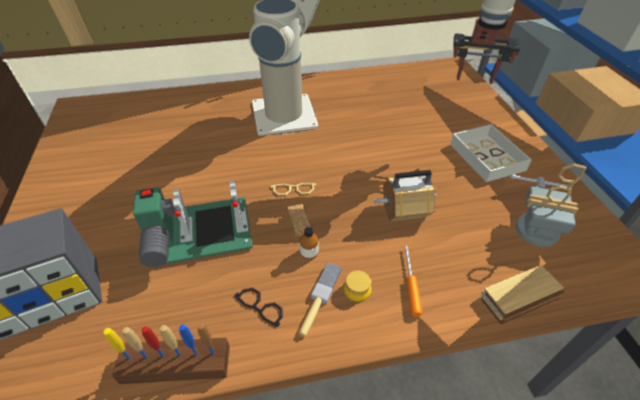

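View pics/side0.png

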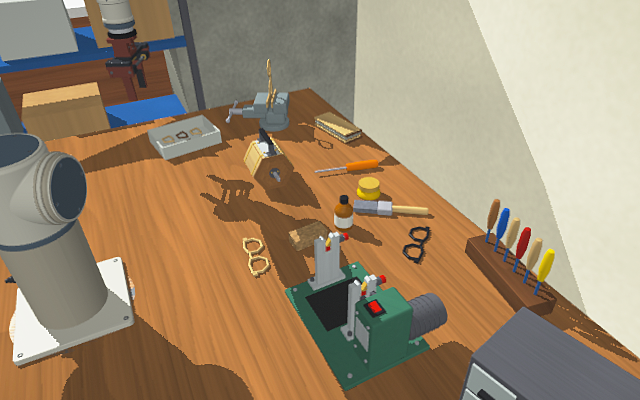

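View pics/wrist0.png

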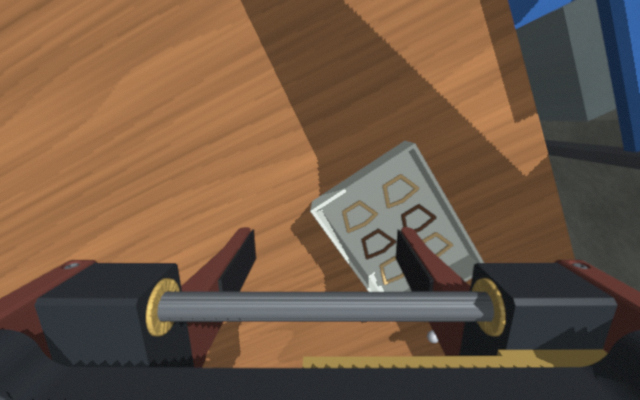

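The scene shows the barrel near (413,195), the machine near (200,230), and the specs, cork and oil between them. The side view shows the barrel at (265,155) and the machine at (365,300). The wrist camera sees the tray only. Next I'll zoom in on the barrel and machine.

```bash
python3 - <<'E'
from h import *
a=cv2.imread('pics/scene0.png');b=cv2.imread('pics/side0.png')
f=lambda i,x,y,w,h:cv2.resize(i[y:y+h,x:x+w],(400,300),interpolation=cv2.INTER_CUBIC)
cv2.imwrite('pics/c1.png',np.vstack([np.hstack([f(a,365,155,80,60),f(a,125,170,140,105)]),np.hstack([f(b,225,115,80,60),f(b,280,220,180,135)])]))
print(atz('scene0',[[430,180],[396,180]],150),atz('side0',[[262,130],[270,150]],150))
E
```

```text
[[592.90501881 305.19258442 150.        ]
 [575.10260686 219.5379145  150.        ]] [[557.74367404 302.61514676 150.        ]
 [536.97026173 184.70091628 150.        ]]
```

View pics/c1.png

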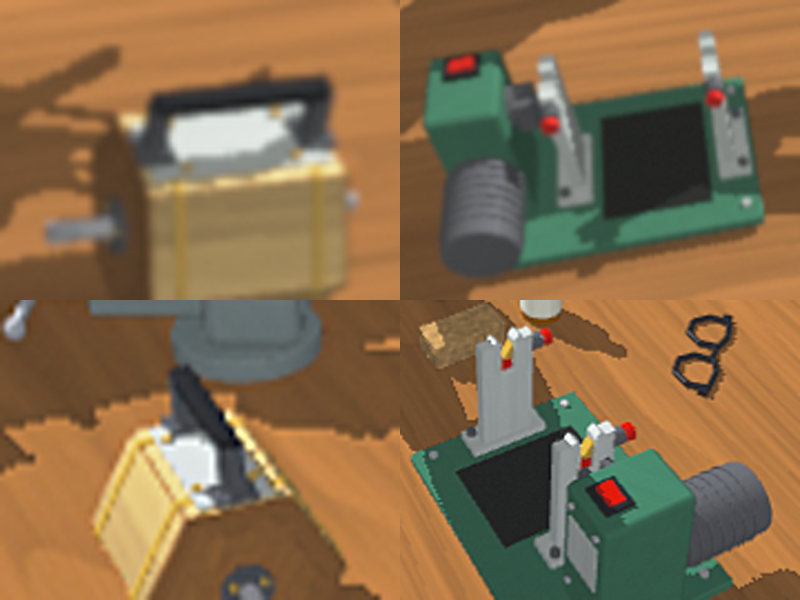

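```bash
python3 - <<'E'
from h import *
np.set_printoptions(precision=1,suppress=True)
h=atz('scene0',[[395.2,175.4],[430.8,173]],146);print(h,h[1]-h[0],np.linalg.norm(h[1]-h[0]))
h2=atz('side0',[[225+185/5,115+75/5],[225+233/5,115+145/5]],146);print(h2,np.linalg.norm(h2[1]-h2[0]))
# bracket tops scene: crop origin 125,170 scale 140/400=.35
m=lambda x,y:[125+.35*x,170+.35*(y)]
print(atz('scene0',[m(548,62-0) if 0 else m(148,62),m(308,38)],152))
# side: origin 280,220 scale .45
s=lambda x,y:[280+.45*x,220+.45*y]
print(atz('side0',[s(92,40),s(125,33),s(165,140),s(207,128)],152))
# base corners z~? 
print(atz('scene0',[m(338,80),m(363,222)],15))
E
```

```text
[[553.9 225.3 146. ]
 [564.1 320.1 146. ]] [10.2 94.8  0. ] 95.38394441024066
[[560.1 309.9 146. ]
 [555.  220.  146. ]] 90.11757973881413
[[ 506.8 -333.7  152. ]
 [ 504.3 -194.6  152. ]]
[[ 500.8 -201.9  152. ]
 [ 532.5 -207.   152. ]
 [ 499.3 -340.5  152. ]
 [ 537.1 -344.5  152. ]]
[[ 424.4 -180.1   15. ]
 [ 613.  -171.6   15. ]]
```

Request:
send_rows:
  commands:
    - {"translation": [0.1,-0.1,0],"twist": [0,0,-0.08]}
    - {"translation": [0.2,-0.2,0],"twist": [0,0,-0.16]}
    - {"translation": [0.3,-0.3,0],"twist": [0,0,-0.24]}
    - {"translation": [0.4,-0.4,0],"twist": [0,0,-0.32]}
    - {"translation": [0.5,-0.5,0],"twist": [0,0,-0.4]}
    - {"translation": [0.6,-0.6,0],"twist": [0,0,-0.48]}
    - {"translation": [0.7,-0.7,0],"twist": [0,0,-0.56]}
    - {"translation": [0.8,-0.8,0],"twist": [0,0,-0.64]}
    - {"translation": [0.9,-0.9,0],"twist": [0,0,-0.72]}
    - {"translation": [0.97,-0.98,0],"twist": [0,0,-0.81]}
  grip: -1

```text
t: 1.15
ee_pos: [366.3, 465.5, 404.7]
orientation: [1.299, 2.86, 0.0]
ft_force: [-0.1, -0.2, 0.2]
width: 88.1
```

Request:
send_rows:
  commands:
    - {"translation": [0.1,-0.1,0],"twist": [0,0,-0.08]}
    - {"translation": [0.2,-0.2,0],"twist": [0,0,-0.16]}
    - {"translation": [0.3,-0.3,0],"twist": [0,0,-0.24]}
    - {"translation": [0.4,-0.4,0],"twist": [0,0,-0.32]}
    - {"translation": [0.5,-0.5,0],"twist": [0,0,-0.4]}
    - {"translation": [0.6,-0.6,0],"twist": [0,0,-0.48]}
    - {"translation": [0.7,-0.7,0],"twist": [0,0,-0.56]}
    - {"translation": [0.8,-0.8,0],"twist": [0,0,-0.64]}
    - {"translation": [0.9,-0.9,0],"twist": [0,0,-0.72]}
    - {"translation": [0.97,-0.98,0],"twist": [0,0,-0.81]}

```text
t: 2.15
ee_pos: [463.3, 367.5, 404.7]
orientation: [1.848, 2.54, 0.0]
ft_force: [-0.8, -0.3, 0.0]
width: 87.8
```

Request:
send_rows:
  commands:
    - {"translation": [0.1,-0.1,0],"twist": [0,0,-0.08]}
    - {"translation": [0.2,-0.2,0],"twist": [0,0,-0.16]}
    - {"translation": [0.3,-0.3,0],"twist": [0,0,-0.24]}
    - {"translation": [0.4,-0.4,0],"twist": [0,0,-0.32]}
    - {"translation": [0.5,-0.5,0],"twist": [0,0,-0.4]}
    - {"translation": [0.6,-0.6,0],"twist": [0,0,-0.48]}
    - {"translation": [0.7,-0.7,0],"twist": [0,0,-0.56]}
    - {"translation": [0.8,-0.8,0],"twist": [0,0,-0.64]}
    - {"translation": [0.9,-0.9,0],"twist": [0,0,-0.72]}
    - {"translation": [0.97,-0.98,0],"twist": [0,0,-0.81]}

```text
t: 3.15
ee_pos: [560.3, 269.5, 404.7]
orientation: [2.321, 2.117, 0.0]
ft_force: [-0.2, -1.4, -0.3]
width: 88.0
```

```bash
python3 - <<'E'
from h import *
np.set_printoptions(precision=3,suppress=True)
snap('wrist','w1'); o=ctrl.get_obs(); print(o['t'],o['ee_pos'],o['orientation'],o['qpos'],ld('w1'))
E
```

```text
3.2 [560.911 268.733 404.674] [2.324 2.113 0.   ] [ 0.428  0.419  1.637 -0.001  1.086  0.523] (array([[283.246,   0.   , 325.325],
       [  0.   , 283.246, 199.452],
       [  0.   ,   0.   ,   1.   ]]), array([-0.006,  0.   ,  0.   ,  0.   ,  0.   ]), array([[  0.996,  -0.088,  -0.025, 567.95 ],
       [ -0.092,  -0.958,  -0.272, 345.401],
       [ -0.   ,   0.273,  -0.962, 384.442],
       [  0.   ,   0.   ,   0.   ,   1.   ]]))
```

View pics/w1.png

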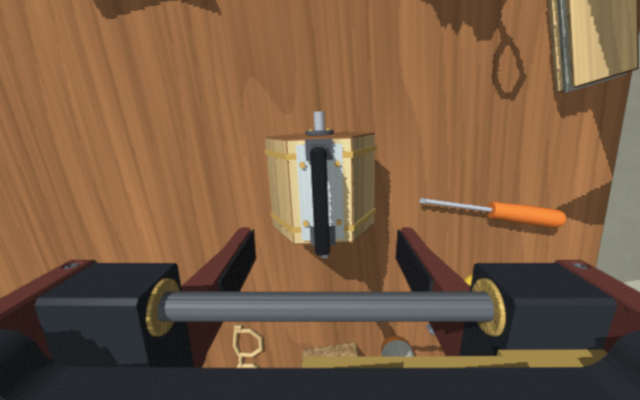

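```bash
python3 - <<'E'
from h import *
np.set_printoptions(precision=1,suppress=True)
g=cv2.cvtColor(cv2.imread('pics/w1.png'),cv2.COLOR_BGR2GRAY)
rows=np.arange(156,246,6);c=[]
for r in rows:
    x=np.where(g[r,305:337]<45)[0]+305; c.append((x.min()+x.max())/2); print(r,x.min(),x.max(),len(x))
print(g[140:156,319],g[245:262,322])
p=np.polyfit(rows,c,1); uv=[[np.polyval(p,148),148],[np.polyval(p,253),253]]
h=atz('w1',uv,150); d=h[0]-h[1]; print(h,np.linalg.norm(d),np.arctan2(-d[0],d[1]),h.mean(0)); 
print(proj('scene0',h),proj('side0',h),proj('w1',[560,220,110]))
E
```

```text
156 311 326 16
162 312 325 14
168 312 325 14
174 312 325 14
180 313 325 13
186 313 325 13
192 313 326 14
198 314 326 13
204 314 326 13
210 314 326 13
216 315 326 12
222 315 327 13
228 315 329 15
234 315 329 15
240 315 329 15
[89 91 92 87 83 76 70 48 34 39 39 38 37 36 35 34] [ 33  31  32  33  31  31  32  30  31  47  80 100  99  76  66  66  75]
[[559.5 323.3 150. ]
 [554.6 228.9 150. ]] 94.47818042146949 -0.0514944735875148 [557.  276.1 150. ]
[[431.6 170.6]
 [396.8 174.3]] [[260.1 126.9]
 [270.2 141.4]] [[328.8 243. ]]
```

```bash
python3 - <<'E'
from h import *
np.set_printoptions(precision=1,suppress=True)
a=atz('w1',[[318.8,111.5]],58);t=atz('scene0',[[374.2,201.2],[435.5,194.6]],58);print(a,t)
for P in (a,t[:1],t[1:]):
  d=P[0]-np.array([557.5,274.5,0]); print(np.hypot(*d[:2]),np.arctan(-d[0]/d[1]))
v=cv2.imread('pics/w1.png')[90:280,250:390]; cv2.imwrite('pics/c2.png',cv2.resize(v,None,fx=3.1,fy=3.1,interpolation=cv2.INTER_CUBIC))
E
```

```text
[[561.4 354.   58. ]] [[553.7 177.1  58. ]
 [563.7 353.   58. ]]
79.6378822999689 -0.04946612695414868
97.4763833165371 -0.039201719687115714
78.76794006610407 -0.07936035541893101
```

View pics/c2.png

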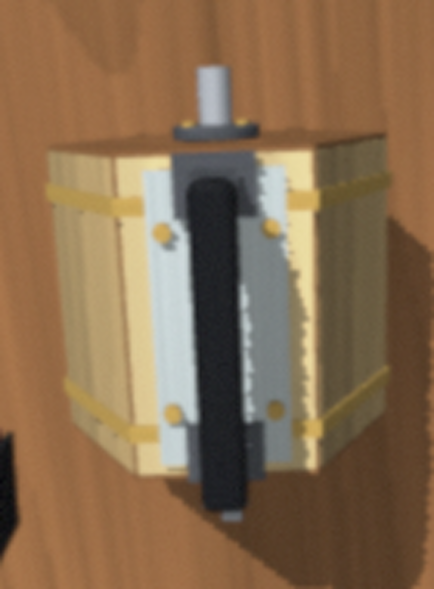

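The crop shows the handle running vertically from (213,180) to (224,508). The plain end of the axle is at the top (214,66), and the tang end is at the bottom. The barrel middle is about (557.5, 274) with yaw about -0.055, and the 80 and 97 mm sizes agree to about 1 mm.

Request:
send_rows:
  commands:
    - {"translation": [0,0.02,-0.05],"twist": [0,0,0.08]}
    - {"translation": [-0.02,0.04,-0.12],"twist": [0,0,0.08]}
    - {"translation": [-0.02,0.04,-0.2],"twist": [0,0,0.08]}
    - {"translation": [-0.02,0.04,-0.28],"twist": [0,0,0.08]}
    - {"translation": [-0.02,0.04,-0.36],"twist": [0,0,0.08]}
    - {"translation": [-0.02,0.04,-0.43],"twist": [0,0,0.08]}
    - {"translation": [-0.02,0.04,-0.47],"twist": [0,0,0.08]}
    - {"translation": [-0.02,0.04,-0.5],"twist": [0,0,0.08]}
    - {"translation": [-0.02,0.04,-0.5],"twist": [0,0,0.08]}
    - {"translation": [-0.02,0.04,-0.5],"twist": [0,0,0.08]}

```text
t: 4.2
ee_pos: [557.4, 274.5, 354.9]
orientation: [2.274, 2.167, 0.0]
ft_force: [-0.4, -0.3, 0.6]
width: 88.0
```

```bash
python3 - <<'E'
from h import *
np.set_printoptions(precision=3,suppress=True)
for i in range(3):
  snap('wrist','w2'); o=ctrl.get_obs(); print(o['t'],o['ee_pos'],o['orientation'],o['ft_force'])
g=cv2.cvtColor(cv2.imread('pics/w2.png'),cv2.COLOR_BGR2GRAY)
x=[]
for r in range(60,240,8):
    k=np.where(g[r,260:400]<45)[0]+260
    if len(k): print(r,k.min(),k.max(),len(k),atz('w2',[[(k.min()+k.max())/2,r]],150)[0,:2])
E
```

```text
4.25 [557.468 274.507 354.991] [2.274 2.167 0.001] [ 0.184 -0.129 -0.175]
4.3 [557.453 274.512 355.061] [2.274 2.167 0.001] [-0.052 -0.175 -0.544]
4.35 [557.438 274.487 355.04 ] [2.274 2.167 0.001] [ 0.581 -0.423 -0.005]
164 315 332 14 [559.333 322.42 ]
172 314 334 21 [559.398 317.107]
180 315 332 18 [558.799 311.744]
188 315 332 18 [558.526 306.28 ]
196 315 332 18 [558.248 300.728]
204 315 332 18 [557.965 295.088]
212 315 332 18 [557.678 289.356]
220 315 331 17 [557.041 283.546]
228 315 331 17 [556.741 277.624]
236 315 399 20 [580.356 270.443]
```

Request:
send_rows:
  commands:
    - {"translation": [-0.01,0,-0.06],"twist": [0,0,0]}
    - {"translation": [-0.01,0,-0.13],"twist": [0,0,0]}
    - {"translation": [-0.01,0,-0.2],"twist": [0,0,0]}
    - {"translation": [-0.01,0,-0.28],"twist": [0,0,0]}
    - {"translation": [-0.01,0,-0.35],"twist": [0,0,0]}
    - {"translation": [-0.01,0,-0.41],"twist": [0,0,0]}
    - {"translation": [-0.01,0,-0.46],"twist": [0,0,0]}
    - {"translation": [-0.01,0,-0.48],"twist": [0,0,0]}
    - {"translation": [-0.01,0,-0.48],"twist": [0,0,0]}
    - {"translation": [-0.01,0,-0.48],"twist": [0,0,0]}

```text
t: 5.35
ee_pos: [556.4, 274.5, 306.9]
orientation: [2.274, 2.167, 0.0]
ft_force: [0.5, -0.6, 0.8]
width: 88.1
```

Request:
send_rows:
  commands:
    - {"translation": [0,0,0],"twist": [0,0,0]}
    - {"translation": [0,0,0],"twist": [0,0,0]}
    - {"translation": [0,0,0],"twist": [0,0,0]}
    - {"translation": [0,0,0],"twist": [0,0,0]}
    - {"translation": [0,0,0],"twist": [0,0,0]}
    - {"translation": [0,0,0],"twist": [0,0,0]}
    - {"translation": [0,0,0],"twist": [0,0,0]}
    - {"translation": [0,0,0],"twist": [0,0,0]}
    - {"translation": [0,0,0],"twist": [0,0,0]}
    - {"translation": [0,0,0],"twist": [0,0,0]}
  grip: 1

```text
t: 6.35
ee_pos: [556.3, 274.4, 306.6]
orientation: [-2.274, -2.167, 0.0]
ft_force: [-0.2, -0.5, -0.1]
width: 13.9
```

Request:
send_rows:
  commands:
    - {"translation": [0,0,0.03],"twist": [0,0,0]}
    - {"translation": [0,0,0.08],"twist": [0,0,0]}
    - {"translation": [0,0,0.16],"twist": [0,0,0]}
    - {"translation": [0,0,0.27],"twist": [0,0,0]}
    - {"translation": [0,0,0.4],"twist": [0,0,0]}
    - {"translation": [0,0,0.53],"twist": [0,0,0]}
    - {"translation": [0,0,0.65],"twist": [0,0,0]}
    - {"translation": [0,0,0.74],"twist": [0,0,0]}
    - {"translation": [0,0,0.8],"twist": [0,0,0]}
    - {"translation": [0,0,0.8],"twist": [0,0,0]}

```text
t: 7.35
ee_pos: [556.5, 274.6, 387.8]
orientation: [2.274, 2.167, 0.003]
ft_force: [-0.6, -0.5, -7.1]
width: 13.8
```

Request:
send_rows:
  commands:
    - {"translation": [0,0,0.05],"twist": [0,0,0]}
    - {"translation": [0,0,0.12],"twist": [0,0,0]}
    - {"translation": [0,0,0.22],"twist": [0,0,0]}
    - {"translation": [0,0,0.34],"twist": [0,0,0]}
    - {"translation": [0,0,0.46],"twist": [0,0,0]}
    - {"translation": [0,0,0.57],"twist": [0,0,0]}
    - {"translation": [0,0,0.65],"twist": [0,0,0]}
    - {"translation": [0,0,0.7],"twist": [0,0,0]}
    - {"translation": [0,0,0.7],"twist": [0,0,0]}
    - {"translation": [0,0,0.7],"twist": [0,0,0]}

```text
t: 8.35
ee_pos: [556.2, 274.4, 456.3]
orientation: [-2.274, -2.167, 0.001]
ft_force: [0.6, 0.4, -6.2]
width: 13.6
```

```bash
python3 - <<'E'
from h import *
np.set_printoptions(precision=3,suppress=True)
F=[]
for i in range(4):
  ctrl.get_image('wrist');o=ctrl.get_obs();F.append(np.r_[o['ft_force'],o['moment']])
print(np.array(F),o['ee_pos'],o['width'],o['t'],o['orientation'])
a=cv2.imread('pics/scene0.png');b=cv2.imread('pics/side0.png')
A=cv2.resize(a[180:240,165:255],(800,533)[:2] and (600,400),interpolation=cv2.INTER_CUBIC)
f=lambda i,x,y,w,h,s:cv2.resize(i[y:y+h,x:x+w],(w*s,h*s),interpolation=cv2.INTER_CUBIC)
cv2.imwrite('pics/c3.png',np.vstack([f(a,165,175,100,40,8)[:300],f(b,300,225,100,35,8)]))
E
```

```text
[[-0.279  0.618 -6.215 -0.051  0.01   0.015]
 [ 0.329 -0.308 -6.32  -0.072  0.072 -0.004]
 [ 0.321  0.754 -7.134 -0.028  0.046  0.03 ]
 [ 0.029 -0.143 -6.488 -0.046 -0.013 -0.013]] [556.233 274.395 456.046] 14.131291853048477 8.55 [-2.274 -2.167  0.002]
```

View pics/c3.png

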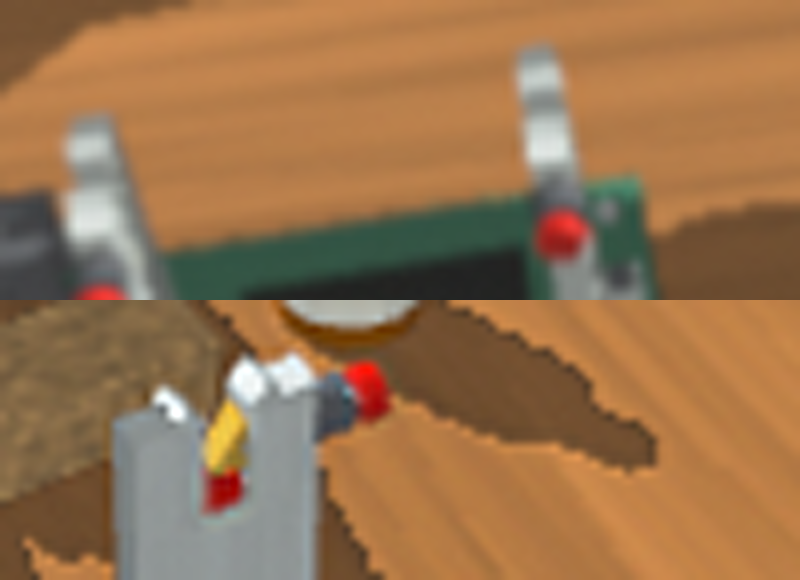

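The crop shows the slot of the plain bracket at about side-crop (225,440), with the yellow bolt and red shoe in it. Resolution is coarse, so I'll carry the barrel high over the machine and measure both brackets with the wrist camera.

Request:
send_rows:
  commands:
    - {"translation": [0,-0.03,0.04],"twist": [0,0,0]}
    - {"translation": [-0.01,-0.09,0.08],"twist": [0,0,0]}
    - {"translation": [-0.02,-0.18,0.13],"twist": [0,0,0]}
    - {"translation": [-0.02,-0.28,0.18],"twist": [0,0,0]}
    - {"translation": [-0.03,-0.39,0.23],"twist": [0,0,0]}
    - {"translation": [-0.03,-0.5,0.28],"twist": [0,0,0]}
    - {"translation": [-0.04,-0.62,0.33],"twist": [0,0,0]}
    - {"translation": [-0.05,-0.74,0.37],"twist": [0,0,0]}
    - {"translation": [-0.06,-0.87,0.4],"twist": [0,0,0]}
    - {"translation": [-0.06,-1.0,0.4],"twist": [0,0,0]}

```text
t: 9.55
ee_pos: [550.2, 173.3, 497.2]
orientation: [2.274, 2.167, 0.001]
ft_force: [0.6, 0.4, -6.8]
width: 13.9
```

Request:
send_rows:
  commands:
    - {"translation": [-0.01,-0.1,0],"twist": [0,0,0.01]}
    - {"translation": [-0.01,-0.2,0],"twist": [0,0,0.02]}
    - {"translation": [-0.02,-0.3,0],"twist": [0,0,0.03]}
    - {"translation": [-0.03,-0.4,0],"twist": [0,0,0.04]}
    - {"translation": [-0.03,-0.5,0],"twist": [0,0,0.05]}
    - {"translation": [-0.04,-0.6,0],"twist": [0,0,0.06]}
    - {"translation": [-0.05,-0.7,0],"twist": [0,0,0.07]}
    - {"translation": [-0.05,-0.8,0],"twist": [0,0,0.08]}
    - {"translation": [-0.06,-0.9,0],"twist": [0,0,0.09]}
    - {"translation": [-0.07,-1.0,0],"twist": [0,0,0.1]}

```text
t: 10.55
ee_pos: [543.3, 73.6, 496.7]
orientation: [2.219, 2.224, 0.0]
ft_force: [-0.3, -0.9, -6.1]
width: 13.7
```

Request:
send_rows:
  commands:
    - {"translation": [-0.01,-0.1,0],"twist": [0,0,0]}
    - {"translation": [-0.01,-0.2,0],"twist": [0,0,0]}
    - {"translation": [-0.02,-0.3,0],"twist": [0,0,0]}
    - {"translation": [-0.03,-0.4,0],"twist": [0,0,0]}
    - {"translation": [-0.03,-0.5,0],"twist": [0,0,0]}
    - {"translation": [-0.04,-0.6,0],"twist": [0,0,0]}
    - {"translation": [-0.05,-0.7,0],"twist": [0,0,0]}
    - {"translation": [-0.05,-0.8,0],"twist": [0,0,0]}
    - {"translation": [-0.06,-0.9,0],"twist": [0,0,0]}
    - {"translation": [-0.07,-1.0,0],"twist": [0,0,0]}

```text
t: 11.55
ee_pos: [536.3, -26.4, 496.7]
orientation: [2.219, 2.224, 0.0]
ft_force: [0.6, 0.5, -6.3]
width: 13.7
```

Request:
send_rows:
  commands:
    - {"translation": [-0.01,-0.1,0],"twist": [0,0,0]}
    - {"translation": [-0.01,-0.2,0],"twist": [0,0,0]}
    - {"translation": [-0.02,-0.3,0],"twist": [0,0,0]}
    - {"translation": [-0.03,-0.4,0],"twist": [0,0,0]}
    - {"translation": [-0.03,-0.5,0],"twist": [0,0,0]}
    - {"translation": [-0.04,-0.6,0],"twist": [0,0,0]}
    - {"translation": [-0.05,-0.7,0],"twist": [0,0,0]}
    - {"translation": [-0.05,-0.8,0],"twist": [0,0,0]}
    - {"translation": [-0.06,-0.9,0],"twist": [0,0,0]}
    - {"translation": [-0.07,-1.0,0],"twist": [0,0,0]}

```text
t: 12.55
ee_pos: [529.3, -126.4, 496.7]
orientation: [-2.219, -2.224, 0.0]
ft_force: [0.6, -0.2, -6.2]
width: 14.3
```

Request:
send_rows:
  commands:
    - {"translation": [-0.01,-0.1,0],"twist": [0,0,0]}
    - {"translation": [-0.01,-0.2,0],"twist": [0,0,0]}
    - {"translation": [-0.02,-0.3,0],"twist": [0,0,0]}
    - {"translation": [-0.03,-0.4,0],"twist": [0,0,0]}
    - {"translation": [-0.03,-0.5,0],"twist": [0,0,0]}
    - {"translation": [-0.04,-0.6,0],"twist": [0,0,0]}
    - {"translation": [-0.05,-0.7,0],"twist": [0,0,0]}
    - {"translation": [-0.05,-0.8,0],"twist": [0,0,0]}
    - {"translation": [-0.06,-0.9,0],"twist": [0,0,0]}
    - {"translation": [-0.07,-1.0,0],"twist": [0,0,0]}

```text
t: 13.55
ee_pos: [522.3, -226.4, 496.6]
orientation: [-2.219, -2.224, 0.0]
ft_force: [0.1, 0.0, -7.1]
width: 13.7
```

Request:
send_rows:
  commands:
    - {"translation": [-0.01,-0.1,0],"twist": [0,0,0]}
    - {"translation": [-0.01,-0.2,0],"twist": [0,0,0]}
    - {"translation": [-0.02,-0.3,0],"twist": [0,0,0]}
    - {"translation": [-0.03,-0.4,0],"twist": [0,0,0]}
    - {"translation": [-0.03,-0.5,0],"twist": [0,0,0]}
    - {"translation": [-0.04,-0.6,0],"twist": [0,0,0]}
    - {"translation": [-0.05,-0.7,0],"twist": [0,0,0]}
    - {"translation": [-0.05,-0.78,0],"twist": [0,0,0]}
    - {"translation": [-0.06,-0.82,0],"twist": [0,0,0]}
    - {"translation": [-0.06,-0.83,0],"twist": [0,0,0]}

```text
t: 14.55
ee_pos: [516.2, -309.1, 496.6]
orientation: [-2.22, -2.223, 0.0]
ft_force: [-1.2, 0.1, -6.1]
width: 13.8
```

```bash
python3 - <<'E'
from h import *
np.set_printoptions(precision=3,suppress=True)
snap('wrist','w3'); o=ctrl.get_obs(); print(o['t'],o['ee_pos'],o['orientation'],o['ft_force'],o['moment'],o['width'])
E
```

```text
14.6 [ 516.264 -308.803  496.574] [-2.219 -2.223 -0.   ] [ 0.012 -0.365 -6.903] [-0.104  0.064  0.053] 13.95371698821162
```

Request:
send_rows:
  commands:
    - {"translation": [0,-0.05,0],"twist": [0,0,0]}
    - {"translation": [0,-0.15,0],"twist": [0,0,0]}
    - {"translation": [0,-0.27,0],"twist": [0,0,0]}
    - {"translation": [0,-0.4,0],"twist": [0,0,0]}
    - {"translation": [0,-0.55,0],"twist": [0,0,0]}
    - {"translation": [0,-0.7,0],"twist": [0,0,0]}
    - {"translation": [0,-0.82,0],"twist": [0,0,0]}
    - {"translation": [0,-0.92,0],"twist": [0,0,0]}
    - {"translation": [0,-1,0],"twist": [0,0,0]}
    - {"translation": [0,-1,0],"twist": [0,0,0]}

```text
t: 15.6
ee_pos: [516.2, -409.6, 496.5]
orientation: [2.22, 2.222, -0.0]
ft_force: [-0.1, 0.6, -5.7]
width: 13.9
```

```bash
python3 - <<'E'
from h import *
np.set_printoptions(precision=3,suppress=True)
snap('wrist','w4'); o=ctrl.get_obs(); print(o['t'],o['ee_pos'],o['orientation'],o['ft_force'],o['moment'],o['width'])
a=cv2.imread('pics/w3.png')[0:240,130:530];b=cv2.imread('pics/w4.png')[0:240,130:530]
cv2.imwrite('pics/c4.png',cv2.resize(np.vstack([a[:,:],b]),None,fx=1.25,fy=1.25,interpolation=cv2.INTER_CUBIC))
E
```

```text
15.65 [ 516.256 -408.877  496.497] [-2.219 -2.223 -0.   ] [ 0.192  0.367 -6.306] [-0.099  0.054  0.007] 13.764731938713384
```

View pics/c4.png

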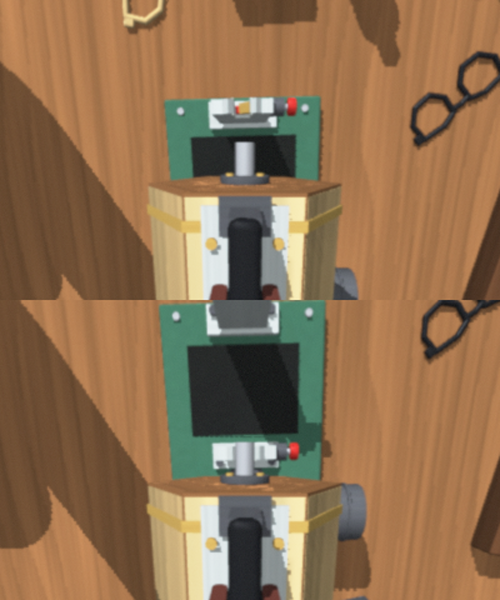

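```bash
python3 - <<'E'
from h import *
f=lambda n,x,y:cv2.resize(cv2.imread(n)[y:y+37,x:x+100],(800,296),interpolation=cv2.INTER_CUBIC)
cv2.imwrite('pics/c5.png',np.vstack([f('pics/w3.png',280,72),f('pics/w4.png',280,113)]))
E
```

```text
(no output)
```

View pics/c5.png

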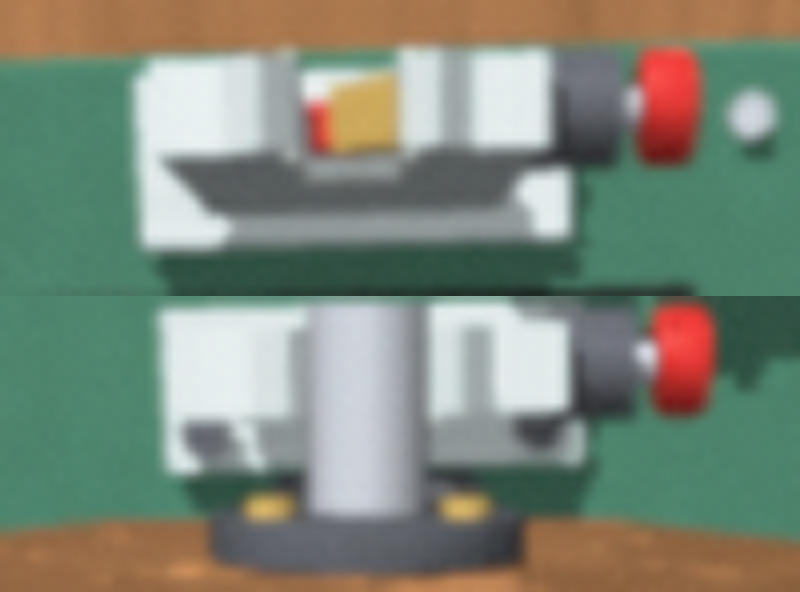

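The upper crop shows the plain slot centred at x≈350, between walls at 300 and 400, with the right bracket edge at 553 and the knob at 700. In the lower crop the drive bracket's right edge is at 570 and its knob at 715, and the barrel's axle (312–418) lies in front of it.

```bash
python3 - <<'E'
from h import *
np.set_printoptions(precision=1,suppress=True)
A=lambda x,y:[280+x/8,72+y/8]; B=lambda x,y:[280+x/8,113+y/8]
print('plain',atz('w3',[A(300,105),A(400,105)],147),atz('w3',[A(262,105),A(438,105),A(553,105)],152))
print('rows',atz('w3',[A(350,52),A(350,157)],152), 'knob',atz('w3',[A(700,108)],125))
print('drive',atz('w4',[B(570,62)],152),'rows',atz('w4',[B(530,8),B(530,118)],152),'knob',atz('w4',[B(715,62)],125))
# axle of barrel in w4/w3: end at z 208+... held pose
for n,c in(('w3',None),('w4',None)):
  g=cv2.cvtColor(cv2.imread('pics/%s.png'%n),cv2.COLOR_BGR2GRAY).astype(int)
  print(n,g[128 if n=='w4' else 122,312:342], g[100:150,325])
# axle px in w4: crop x 312..418 at y 400-296=104
zc=497-163-89; print('axle',zc,atz('w4',[B(312,150),B(418,150),B(312,40),B(418,40)],zc))
print('hub',atz('w4',[B(210,240),B(525,240)],zc))
print('handleyaw')
E
```

```text
plain [[ 508.1 -197.4  147. ]
 [ 521.7 -197.3  147. ]] [[ 503.2 -197.9  152. ]
 [ 526.7 -197.9  152. ]
 [ 542.1 -197.9  152. ]]
rows [[ 515.  -191.3  152. ]
 [ 515.  -204.4  152. ]] knob [[ 565.5 -195.3  125. ]]
drive [[ 545.4 -335.3  152. ]] rows [[ 539.8 -328.2  152. ]
 [ 540.1 -342.8  152. ]] knob [[ 569.5 -335.4  125. ]]
w3 [ 39  41  38  39  41  66 117 172 194 202 209 211 212 210 206 195 184 172
 157 138 111  74  43  26  26  24  27  25  25  28] [152 140 106  77  68  68  69  63  49  34  26  26  36 108 189 210 213 212
 210 211 212 211 210 212 211 211 211 209 210 211 212 209 210 210 209 209
 210 209 208 202 164 114 103 102 100  98  97 104 118 120]
w4 [181 176 175 170 158 149 153 176 194 203 207 210 211 208 203 194 184 172
 156 139 124 144 174 169 161 158 152 150 150 151] [ 44  42  44  43  39  41  42  65  93  88 105 113 119 151 198 209 210 210
 209 210 211 209 209 210 210 209 210 209 208 209 210 208 208 209 209 210
 207 207 208 196 153 111 104 100  98  96  96 103 122 127]
axle 245 [[ 511.8 -343.2  245. ]
 [ 522.4 -343.2  245. ]
 [ 511.9 -332.7  245. ]
 [ 522.3 -332.7  245. ]]
hub [[ 501.5 -352.   245. ]
 [ 533.2 -352.   245. ]]
handleyaw
```

```bash
python3 - <<'E'
from h import *
np.set_printoptions(precision=2,suppress=True)
for r in (112.7,113.2): print(atz('w3',[[325,r]],250)-[516.26,-308.8,0])
K,D,T=ld('w3');print(T[:3,3])
# axle edges subpixel vs row in w3 against dark pad
g=cv2.cvtColor(cv2.imread('pics/w3.png'),cv2.COLOR_BGR2GRAY).astype(float)
for r in range(115,138,3):
  s=g[r,306:345];m=s.max()
  i=np.where(s>m*.55)[0];l,h=i[0],i[-1]
  fl=l-(s[l]-.55*m)/(s[l]-s[l-1]);fh=h+(s[h]-.55*m)/(s[h]-s[h+1])
  print(r,306+fl,306+fh,atz('w3',[[306+(fl+fh)/2,r]],247)[0,:2])
print(proj('w3',[[516.3,-308.8,340]]))
E
```

```text
[[  0.23  80.65 250.  ]]
[[  0.23  80.29 250.  ]]
[ 516.88 -232.84  476.37]
115 317.9375 331.80357142857144 [ 516.39 -229.79]
118 317.940350877193 331.82307692307694 [ 516.4  -232.04]
121 317.9638888888889 331.84423076923076 [ 516.42 -234.29]
124 317.9923076923077 331.816 [ 516.42 -236.56]
127 317.9432692307692 331.798 [ 516.39 -238.83]
130 317.93703703703704 331.8 [ 516.4  -241.12]
133 317.9240384615385 331.8057692307692 [ 516.39 -243.43]
136 317.9443396226415 331.7288461538462 [ 516.37 -245.74]
[[324.22 266.22]]
```

Request:
send_rows:
  commands:
    - {"translation": [0,0.04,0],"twist": [0,0,0.01]}
    - {"translation": [0,0.11,0],"twist": [0,0,0.02]}
    - {"translation": [0,0.2,0],"twist": [0,0,0.03]}
    - {"translation": [0,0.31,0],"twist": [0,0,0.04]}
    - {"translation": [0,0.43,0],"twist": [0,0,0.05]}
    - {"translation": [0,0.56,0],"twist": [0,0,0.05]}
    - {"translation": [0,0.69,0],"twist": [0,0,0.05]}
    - {"translation": [0,0.8,0],"twist": [0,0,0.05]}
    - {"translation": [0,0.9,0],"twist": [0,0,0.05]}
    - {"translation": [0,1.0,0],"twist": [0,0,0.05]}

```text
t: 16.65
ee_pos: [516.3, -307.7, 496.8]
orientation: [2.191, 2.251, 0.0]
ft_force: [0.5, 1.0, -5.8]
width: 13.9
```

Request:
send_rows:
  commands:
    - {"translation": [0,0.1,0],"twist": [0,0,0]}
    - {"translation": [0,0.2,0],"twist": [0,0,0]}
    - {"translation": [0,0.3,-0.03],"twist": [0,0,0]}
    - {"translation": [0,0.38,-0.1],"twist": [0,0,0]}
    - {"translation": [0,0.42,-0.2],"twist": [0,0,0]}
    - {"translation": [0,0.42,-0.35],"twist": [0,0,0]}
    - {"translation": [0,0.42,-0.5],"twist": [0,0,0]}
    - {"translation": [0,0.42,-0.62],"twist": [0,0,0]}
    - {"translation": [0,0.42,-0.7],"twist": [0,0,0]}
    - {"translation": [0,0.42,-0.76],"twist": [0,0,0]}

```text
t: 17.65
ee_pos: [516.3, -266.6, 419.7]
orientation: [-2.191, -2.25, 0.0]
ft_force: [-0.0, 0.1, -7.1]
width: 13.7
```

```bash
python3 - <<'E'
from h import *
np.set_printoptions(precision=3,suppress=True)
ctrl.get_image('wrist');o=ctrl.get_obs(); print(o['t'],o['ee_pos'],o['orientation'],o['ft_force'],o['moment'],o['width'])
snap('wrist','w5');snap('scene','s5');snap('side','d5')
f=lambda n,x,y,w,h:cv2.resize(cv2.imread('pics/%s.png'%n)[y:y+h,x:x+w],(400,300),interpolation=cv2.INTER_CUBIC)
cv2.imwrite('pics/c6.png',np.vstack([np.hstack([f('w5',265,75,120,90),f('s5',150,150,112,84)]),np.hstack([f('d5',320,220,80,60),f('s5',155,172,56,42)])]))
E
```

```text
17.7 [ 516.169 -266.531  419.106] [-2.19  -2.25   0.001] [ 0.137  1.204 -6.693] [-0.077  0.079 -0.005] 13.86092428807043
```

View pics/c6.png

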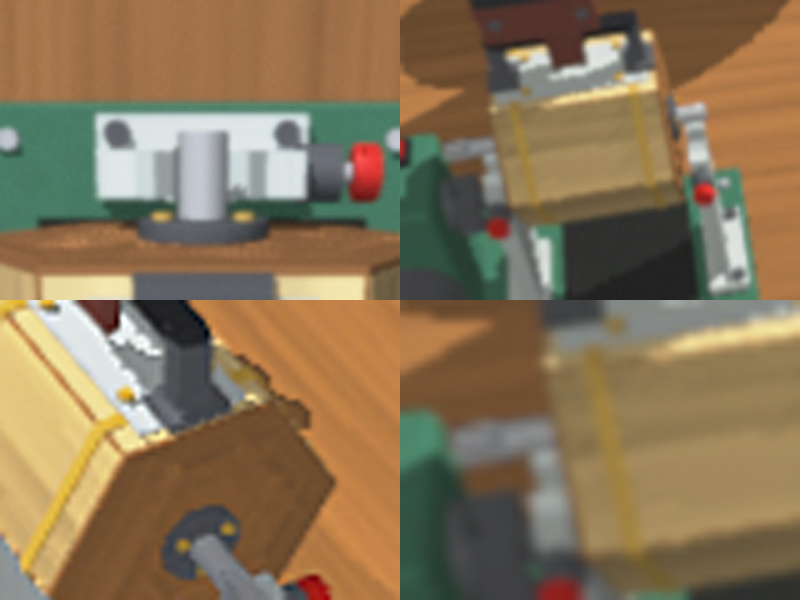

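The wrist crop (top left) shows the axle at x≈203, centred on the bracket (97–308). The tang is over the fork in the scene crop. Both look aligned, so I'll lower gently.

Request:
send_rows:
  commands:
    - {"translation": [0,0,-0.015],"twist": [0,0,0]}
    - {"translation": [0,0,-0.03],"twist": [0,0,0]}
    - {"translation": [0,0,-0.045],"twist": [0,0,0]}
    - {"translation": [0,0,-0.06],"twist": [0,0,0]}
    - {"translation": [0,0,-0.075],"twist": [0,0,0]}
    - {"translation": [0,0,-0.09],"twist": [0,0,0]}
    - {"translation": [0,0,-0.105],"twist": [0,0,0]}
    - {"translation": [0,0,-0.12],"twist": [0,0,0]}
    - {"translation": [0,0,-0.135],"twist": [0,0,0]}
    - {"translation": [0,0,-0.15],"twist": [0,0,0]}

```text
t: 18.85
ee_pos: [516.3, -266.5, 405.5]
orientation: [-2.191, -2.251, 0.0]
ft_force: [-0.7, 0.6, -6.5]
width: 13.5
```

```bash
cat > st.py <<'E'
from h import *
np.set_printoptions(precision=2,suppress=True)
F=[]
for i in range(4):
  ctrl.get_image('wrist');o=ctrl.get_obs();F.append(np.r_[o['ft_force'],o['moment']*10])
print(o['t'],o['ee_pos'],np.mean(F,0),o['width'],o['orientation'])
E
python3 st.py
```

```text
19.05 [ 516.34 -266.53  405.63] [ 0.1  -0.34 -6.97 -0.47  0.41  0.17] 13.816718063017653 [-2.19 -2.25  0.  ]
```

Request:
send_rows:
  commands:
    - {"translation": [0,0,-0.01],"twist": [0,0,0]}
    - {"translation": [0,0,-0.02],"twist": [0,0,0]}
    - {"translation": [0,0,-0.03],"twist": [0,0,0]}
    - {"translation": [0,0,-0.04],"twist": [0,0,0]}
    - {"translation": [0,0,-0.05],"twist": [0,0,0]}
    - {"translation": [0,0,-0.06],"twist": [0,0,0]}
    - {"translation": [0,0,-0.07],"twist": [0,0,0]}
    - {"translation": [0,0,-0.08],"twist": [0,0,0]}
    - {"translation": [0,0,-0.09],"twist": [0,0,0]}
    - {"translation": [0,0,-0.1],"twist": [0,0,0]}

```text
t: 20.05
ee_pos: [516.3, -266.6, 395.6]
orientation: [-2.191, -2.251, 0.0]
ft_force: [-0.7, -0.3, -5.3]
width: 13.7
```

```bash
python3 st.py
```

```text
20.25 [ 516.32 -266.53  395.64] [-0.62 -0.42 -6.25 -0.63  0.85 -0.13] 13.744582590311824 [-2.19 -2.25  0.  ]
```

Request:
send_rows:
  commands:
    - {"translation": [0,0,-0.01],"twist": [0,0,0]}
    - {"translation": [0,0,-0.02],"twist": [0,0,0]}
    - {"translation": [0,0,-0.03],"twist": [0,0,0]}
    - {"translation": [0,0,-0.04],"twist": [0,0,0]}
    - {"translation": [0,0,-0.05],"twist": [0,0,0]}
    - {"translation": [0,0,-0.06],"twist": [0,0,0]}
    - {"translation": [0,0,-0.07],"twist": [0,0,0]}
    - {"translation": [0,0,-0.08],"twist": [0,0,0]}
    - {"translation": [0,0,-0.09],"twist": [0,0,0]}
    - {"translation": [0,0,-0.1],"twist": [0,0,0]}

```text
t: 21.25
ee_pos: [516.3, -266.5, 385.6]
orientation: [-2.191, -2.251, 0.0]
ft_force: [-1.0, 0.4, -4.8]
width: 13.7
```

```bash
python3 st.py
```

```text
21.45 [ 516.27 -266.52  385.51] [-1.11 -0.05 -5.97 -0.69  3.69 -0.16] 13.367822896086876 [-2.19 -2.25  0.  ]
```

Request:
send_rows:
  commands:
    - {"translation": [0,0,-0.01],"twist": [0,0,0]}
    - {"translation": [0,0,-0.02],"twist": [0,0,0]}
    - {"translation": [0,0,-0.03],"twist": [0,0,0]}
    - {"translation": [0,0,-0.04],"twist": [0,0,0]}
    - {"translation": [0,0,-0.05],"twist": [0,0,0]}
    - {"translation": [0,0,-0.06],"twist": [0,0,0]}
    - {"translation": [0,0,-0.065],"twist": [0,0,0]}
    - {"translation": [0,0,-0.07],"twist": [0,0,0]}
    - {"translation": [0,0,-0.075],"twist": [0,0,0]}
    - {"translation": [0,0,-0.08],"twist": [0,0,0]}

```text
t: 22.45
ee_pos: [516.5, -266.5, 378.4]
orientation: [2.191, 2.251, 0.001]
ft_force: [-2.7, 1.9, 2.5]
width: 13.6
```

```bash
python3 st.py
```

```text
22.65 [ 516.49 -266.56  378.4 ] [-2.94  2.07  2.43  2.52  7.76 -0.59] 13.452549040684175 [2.19 2.25 0.  ]
```

Request:
send_rows:
  commands:
    - {"translation": [-0.005,0.005,0],"twist": [0,0,0]}
    - {"translation": [-0.005,0.005,0],"twist": [0,0,0]}
    - {"translation": [-0.005,0.005,-0.005],"twist": [0,0,0]}
    - {"translation": [-0.005,0.005,-0.01],"twist": [0,0,0]}
    - {"translation": [-0.005,0.005,-0.015],"twist": [0,0,0]}
    - {"translation": [-0.005,0.005,-0.02],"twist": [0,0,0]}
    - {"translation": [-0.005,0.005,-0.025],"twist": [0,0,0]}
    - {"translation": [-0.005,0.005,-0.03],"twist": [0,0,0]}
    - {"translation": [-0.005,0.005,-0.03],"twist": [0,0,0]}
    - {"translation": [-0.005,0.005,-0.03],"twist": [0,0,0]}

```text
t: 23.65
ee_pos: [516.7, -266.5, 376.9]
orientation: [2.188, 2.248, 0.002]
ft_force: [-3.8, 1.8, 15.4]
width: 14.0
```

```bash
python3 st.py
```

```text
23.85 [ 516.66 -266.55  376.92] [-3.03  0.51 15.32  1.77  8.66 -0.21] 13.49594991350923 [2.19 2.25 0.  ]
```

Request:
send_rows:
  commands:
    - {"translation": [-0.005,0,-0.005],"twist": [0,0,0]}
    - {"translation": [-0.01,0,-0.01],"twist": [0,0,0]}
    - {"translation": [-0.01,0,-0.015],"twist": [0,0,0]}
    - {"translation": [-0.01,0,-0.02],"twist": [0,0,0]}
    - {"translation": [-0.01,0,-0.025],"twist": [0,0,0]}
    - {"translation": [-0.01,0,-0.03],"twist": [0,0,0]}
    - {"translation": [-0.01,0,-0.035],"twist": [0,0,0]}
    - {"translation": [-0.01,0,-0.04],"twist": [0,0,0]}
    - {"translation": [-0.01,0,-0.04],"twist": [0,0,0]}
    - {"translation": [-0.01,0,-0.04],"twist": [0,0,0]}

```text
t: 24.85
ee_pos: [516.0, -266.6, 373.1]
orientation: [2.188, 2.247, 0.003]
ft_force: [-1.3, 2.0, 16.1]
width: 13.8
```

```bash
python3 st.py
```

```text
25.05 [ 515.96 -266.54  373.1 ] [-2.17  1.13 15.03  2.8   5.54 -0.22] 14.005767290554465 [2.19 2.25 0.  ]
```

Request:
send_rows:
  commands:
    - {"translation": [-0.005,0,-0.005],"twist": [0,0,0]}
    - {"translation": [-0.005,0,-0.01],"twist": [0,0,0]}
    - {"translation": [-0.005,0,-0.015],"twist": [0,0,0]}
    - {"translation": [-0.005,0,-0.02],"twist": [0,0,0]}
    - {"translation": [-0.005,0,-0.025],"twist": [0,0,0]}
    - {"translation": [-0.005,0,-0.03],"twist": [0,0,0]}
    - {"translation": [-0.005,0,-0.03],"twist": [0,0,0]}
    - {"translation": [-0.005,0,-0.03],"twist": [0,0,0]}
    - {"translation": [-0.005,0,-0.03],"twist": [0,0,0]}
    - {"translation": [-0.005,0,-0.03],"twist": [0,0,0]}

```text
t: 26.05
ee_pos: [515.6, -266.5, 370.3]
orientation: [2.188, 2.247, 0.003]
ft_force: [-1.3, 1.2, 16.5]
width: 13.5
```

```bash
python3 st.py
```

```text
26.25 [ 515.66 -266.54  370.35] [-1.47  2.44 16.2   3.89  4.41 -0.15] 13.518292155701765 [2.19 2.25 0.  ]
```

Request:
send_rows:
  commands:
    - {"translation": [-0.003,0,-0.003],"twist": [0,0,0]}
    - {"translation": [-0.005,0,-0.006],"twist": [0,0,0]}
    - {"translation": [-0.005,0,-0.01],"twist": [0,0,0]}
    - {"translation": [-0.005,0,-0.013],"twist": [0,0,0]}
    - {"translation": [-0.005,0,-0.016],"twist": [0,0,0]}
    - {"translation": [-0.005,0,-0.02],"twist": [0,0,0]}
    - {"translation": [-0.005,0,-0.02],"twist": [0,0,0]}
    - {"translation": [-0.005,0,-0.02],"twist": [0,0,0]}
    - {"translation": [-0.005,0,-0.02],"twist": [0,0,0]}
    - {"translation": [-0.005,0,-0.02],"twist": [0,0,0]}

```text
t: 27.25
ee_pos: [515.5, -266.3, 369.4]
orientation: [2.187, 2.246, 0.005]
ft_force: [-3.1, 5.4, 22.5]
width: 13.8
```

```bash
python3 st.py
```

```text
27.45 [ 515.49 -266.34  369.37] [-2.06  5.11 22.98  7.72  6.15 -0.14] 13.653340752785134 [2.19 2.25 0.  ]
```

Request:
send_rows:
  commands:
    - {"translation": [0,0.005,0],"twist": [-0.005,0,0]}
    - {"translation": [0,0.01,0],"twist": [-0.01,0,0]}
    - {"translation": [0,0.015,0],"twist": [-0.015,0,0]}
    - {"translation": [0,0.02,0],"twist": [-0.02,0,0]}
    - {"translation": [0,0.022,-0.002],"twist": [-0.02,0,0]}
    - {"translation": [0,0.022,-0.004],"twist": [-0.02,0,0]}
    - {"translation": [0,0.022,-0.005],"twist": [-0.02,0,0]}
    - {"translation": [0,0.022,-0.005],"twist": [-0.02,0,0]}
    - {"translation": [0,0.022,-0.005],"twist": [-0.02,0,0]}
    - {"translation": [0,0.022,-0.005],"twist": [-0.02,0,0]}

```text
t: 28.45
ee_pos: [515.7, -264.5, 369.3]
orientation: [2.181, 2.24, -0.006]
ft_force: [-2.0, 3.1, 24.9]
width: 13.6
```

```bash
python3 st.py
```

```text
28.65 [ 515.7  -264.47  369.26] [-2.12  3.07 24.54  5.65  6.48 -0.32] 13.523879493638614 [ 2.18  2.24 -0.01]
```

Request:
send_rows:
  commands:
    - {"translation": [-0.005,0.005,-0.005],"twist": [-0.003,0,0]}
    - {"translation": [-0.005,0.008,-0.01],"twist": [-0.006,0,0]}
    - {"translation": [-0.005,0.01,-0.015],"twist": [-0.01,0,0]}
    - {"translation": [-0.005,0.01,-0.015],"twist": [-0.01,0,0]}
    - {"translation": [-0.005,0.01,-0.015],"twist": [-0.01,0,0]}
    - {"translation": [-0.005,0.01,-0.015],"twist": [-0.01,0,0]}
    - {"translation": [-0.005,0.01,-0.015],"twist": [-0.01,0,0]}
    - {"translation": [-0.005,0.01,-0.015],"twist": [-0.01,0,0]}
    - {"translation": [-0.005,0.01,-0.015],"twist": [-0.01,0,0]}
    - {"translation": [-0.005,0.01,-0.015],"twist": [-0.01,0,0]}

```text
t: 29.65
ee_pos: [515.8, -263.6, 369.0]
orientation: [2.177, 2.236, -0.01]
ft_force: [-2.2, 4.2, 30.9]
width: 13.6
```

```bash
python3 st.py; python3 - <<'E'
from h import *
snap('wrist','w6');snap('scene','s6');snap('side','d6')
f=lambda n,x,y,w,h:cv2.resize(cv2.imread('pics/%s.png'%n)[y:y+h,x:x+w],(400,300),interpolation=cv2.INTER_CUBIC)
cv2.imwrite('pics/c7.png',np.vstack([np.hstack([f('w6',265,75,120,90),f('s6',150,165,112,84)]),np.hstack([f('d6',320,235,80,60),f('s6',225,180,40,30)])]))
E
```

```text
29.85 [ 515.84 -263.62  369.01] [-1.72  4.06 31.52  6.75  5.12 -0.35] 13.735002650413344 [ 2.18  2.24 -0.01]
```

View pics/c7.png

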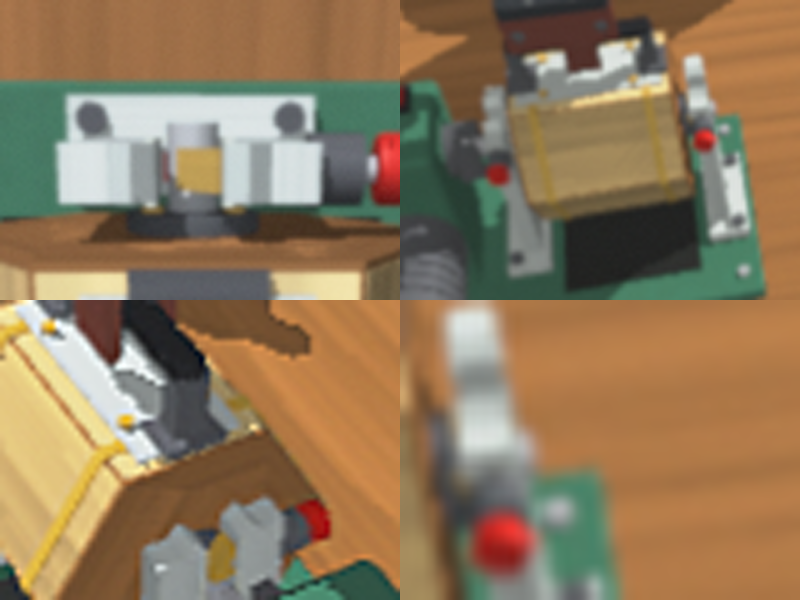

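The plain-end bolt covers the axle at (200,170) in the wrist crop. The drive-end bolt shows gold at (220,555) in the side crop. Force rises steeply with no further travel, so both ends are bottomed. I'll relieve the push and undo the tilt, then check that both ends stay latched before releasing.

Request:
send_rows:
  commands:
    - {"translation": [0.002,-0.003,0.005],"twist": [0.003,0,0]}
    - {"translation": [0.005,-0.006,0.01],"twist": [0.006,0,0]}
    - {"translation": [0.008,-0.01,0.015],"twist": [0.01,0,0]}
    - {"translation": [0.01,-0.014,0.02],"twist": [0.014,0,0]}
    - {"translation": [0.013,-0.018,0.025],"twist": [0.018,0,0]}
    - {"translation": [0.015,-0.022,0.03],"twist": [0.022,0,0]}
    - {"translation": [0.017,-0.025,0.035],"twist": [0.025,0,0]}
    - {"translation": [0.019,-0.028,0.04],"twist": [0.028,0,0]}
    - {"translation": [0.02,-0.03,0.045],"twist": [0.03,0,0]}
    - {"translation": [0.02,-0.03,0.045],"twist": [0.03,0,0]}

```text
t: 31.0
ee_pos: [516.6, -266.4, 370.4]
orientation: [2.188, 2.247, 0.003]
ft_force: [-1.2, 1.9, 12.5]
width: 13.7
```

```bash
python3 st.py
```

```text
31.2 [ 516.58 -266.36  370.4 ] [-1.19  1.17 12.6  -0.08  3.   -0.24] 13.5162987012871 [2.19 2.25 0.  ]
```

Request:
send_rows:
  commands:
    - {"translation": [0,0,0.005],"twist": [0,0,0]}
    - {"translation": [0,0,0.01],"twist": [0,0,0]}
    - {"translation": [0,0,0.015],"twist": [0,0,0]}
    - {"translation": [0,0,0.02],"twist": [0,0,0]}
    - {"translation": [0,0,0.025],"twist": [0,0,0]}
    - {"translation": [0,0,0.025],"twist": [0,0,0]}
    - {"translation": [0,0,0.025],"twist": [0,0,0]}
    - {"translation": [0,0,0.025],"twist": [0,0,0]}
    - {"translation": [0,0,0.025],"twist": [0,0,0]}
    - {"translation": [0,0,0.025],"twist": [0,0,0]}

```text
t: 32.2
ee_pos: [515.7, -266.3, 370.7]
orientation: [2.19, 2.25, 0.0]
ft_force: [3.4, -3.7, -0.2]
width: 13.8
```

```bash
python3 st.py
```

```text
32.4 [ 515.65 -266.26  370.75] [ 2.96 -4.73 -0.41 -9.   -7.06 -0.79] 14.015520786433925 [2.19 2.25 0.  ]
```

Request:
send_rows:
  commands:
    - {"translation": [0.005,-0.005,0],"twist": [0,0,0]}
    - {"translation": [0.008,-0.01,0],"twist": [0,0,0]}
    - {"translation": [0.008,-0.01,0],"twist": [0,0,0]}
    - {"translation": [0.008,-0.01,0],"twist": [0,0,0]}
    - {"translation": [0.008,-0.01,0],"twist": [0,0,0]}
    - {"translation": [0.008,-0.01,0],"twist": [0,0,0]}
    - {"translation": [0.008,-0.01,0],"twist": [0,0,0]}
    - {"translation": [0.008,-0.01,0],"twist": [0,0,0]}
    - {"translation": [0.008,-0.01,0],"twist": [0,0,0]}
    - {"translation": [0.008,-0.01,0],"twist": [0,0,0]}

```text
t: 33.4
ee_pos: [516.1, -266.7, 370.7]
orientation: [-2.191, -2.251, -0.0]
ft_force: [1.5, 2.0, 3.5]
width: 13.7
```

```bash
python3 st.py
```

```text
33.6 [ 516.12 -266.73  370.67] [ 2.64  2.45  3.71  2.17 -5.22 -0.88] 13.879063848968025 [-2.19 -2.25 -0.  ]
```

Request:
send_rows:
  commands:
    - {"translation": [0.004,0.003,0],"twist": [0,0,0]}
    - {"translation": [0.008,0.003,0],"twist": [0,0,0]}
    - {"translation": [0.008,0.003,0],"twist": [0,0,0]}
    - {"translation": [0.008,0.003,0],"twist": [0,0,0]}
    - {"translation": [0.008,0.003,0],"twist": [0,0,0]}
    - {"translation": [0.008,0.003,0],"twist": [0,0,0]}
    - {"translation": [0.008,0.003,0],"twist": [0,0,0]}
    - {"translation": [0.008,0.003,0],"twist": [0,0,0]}
    - {"translation": [0.008,0.003,0],"twist": [0,0,0]}
    - {"translation": [0.008,0.003,0],"twist": [0,0,0]}

```text
t: 34.6
ee_pos: [516.9, -266.6, 370.7]
orientation: [-2.191, -2.251, 0.0]
ft_force: [-0.4, -0.1, 4.7]
width: 13.9
```

Request:
send_rows:
  commands:
    - {"translation": [0,0,0],"twist": [0,0,0]}
    - {"translation": [0,0,0],"twist": [0,0,0]}
    - {"translation": [0,0,0],"twist": [0,0,0]}
    - {"translation": [0,0,0],"twist": [0,0,0]}
    - {"translation": [0,0,0],"twist": [0,0,0]}
    - {"translation": [0,0,0],"twist": [0,0,0]}
    - {"translation": [0,0,0],"twist": [0,0,0]}
    - {"translation": [0,0,0],"twist": [0,0,0]}
    - {"translation": [0,0,0],"twist": [0,0,0]}
    - {"translation": [0,0,0],"twist": [0,0,0]}
  grip: -1

```text
t: 35.6
ee_pos: [516.9, -266.5, 370.7]
orientation: [2.191, 2.251, 0.0]
ft_force: [-0.3, 0.3, -0.2]
width: 87.3
```

Request:
send_rows:
  commands:
    - {"translation": [0,0,0.05],"twist": [0,0,0]}
    - {"translation": [0,0,0.12],"twist": [0,0,0]}
    - {"translation": [0,0,0.22],"twist": [0,0,0]}
    - {"translation": [0,0,0.34],"twist": [0,0,0]}
    - {"translation": [0,0,0.47],"twist": [0,0,0]}
    - {"translation": [0,0,0.6],"twist": [0,0,0]}
    - {"translation": [0,0,0.73],"twist": [0,0,0]}
    - {"translation": [0,0,0.85],"twist": [0,0,0]}
    - {"translation": [0,0,0.95],"twist": [0,0,0]}
    - {"translation": [0,0,1.0],"twist": [0,0,0]}

```text
t: 36.6
ee_pos: [517.1, -266.6, 472.0]
orientation: [2.19, 2.25, 0.001]
ft_force: [0.3, -0.5, -0.2]
width: 87.8
```

```bash
python3 st.py; python3 - <<'E'
from h import *
snap('wrist','w7');snap('scene','s7');snap('side','d7')
f=lambda n,x,y,w,h:cv2.resize(cv2.imread('pics/%s.png'%n)[y:y+h,x:x+w],(400,300),interpolation=cv2.INTER_CUBIC)
cv2.imwrite('pics/c8.png',np.vstack([np.hstack([f('w7',225,80,200,150),f('s7',140,155,160,120)]),np.hstack([f('d7',320,235,80,60),f('d7',240,190,240,180)])]))
E
```

```text
36.8 [ 516.81 -266.49  470.29] [ 0.55  0.07  0.63 -0.39  0.71 -0.02] 87.54272393097843 [-2.19 -2.25  0.  ]
```

View pics/c8.png

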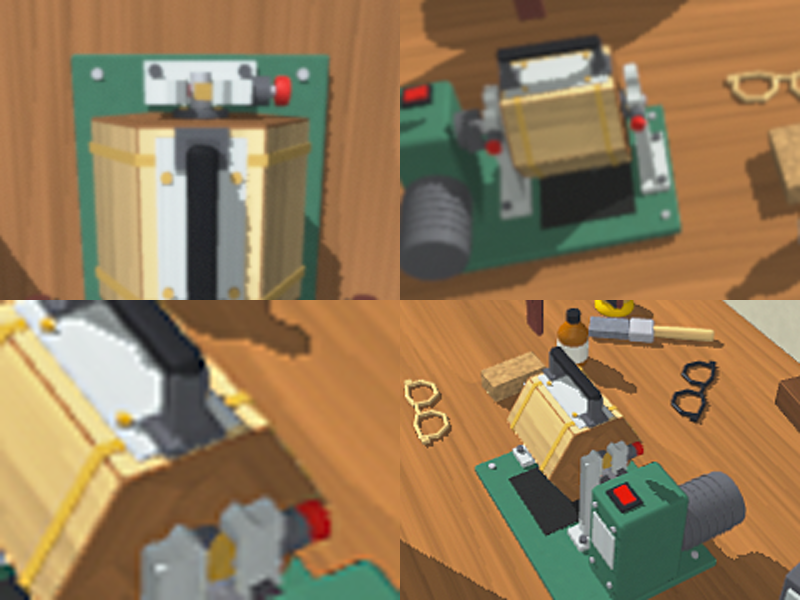

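The barrel sits level with the handle up, and both gold bolts lie over the axle: plain end at (203,90), drive end at (220,555). The gripper is clear. I'll hand the job in.

```bash
python3 -c "
from workcell import ctrl
print(ctrl.close_job())"
```

```text
the job is handed in; nothing more can be done
None
```

The barrel is in the machine with its drive tang in the gearbox fork, and I handed the job in at about 37 s of the 66 s allowed. I lifted it by the handle, carried it clear above the bench items, lowered both axle ends into the slots by feel and pressed until they bottomed.

- **Load:** the highest upward force I read was about 32 N at the wrist, or roughly 38 N on the bearings with the barrel's weight, under the 5 kg limit. The drive end bottomed slightly first, so I tilted the tool by about 0.015 rad to press the plain end down, then undid the tilt.
- **Latch test:** before letting go I eased the push from 32 N to about 0 N. The barrel rose about 1.7 mm (1 mm bolt play, the rest probably compliance), then barely moved while the last 13 N came off. By my force split, both bolts were holding.
- **After release:** the pictures show both bolts over the axle, the handle up and the gripper 100 mm clear with no contact force. The wooden and black spectacle fronts, cork block, oil, wax tin and brush look untouched; the driver was not in that last view.
- **Less certain:** my wrist pictures put the brackets 137.5 mm apart, where 140 mm was given. The drive-end bolt was seen only in the coarse side view, so its hold rests mainly on the force test. I judged the barrel level by eye.

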